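# Find the warped pan lid on the buffet's stone slab

## Task

Check the three steel pan lids lying on the marble slab for warp: press gently near their ends, never pushing a lid against the stone with more than about 3 kg, until you find the one that rocks, and hold it pressed down in its tipped position for about a second. Then put that lid into the grey tub, set down gently so that it lies flat on the floor of the tub with its handle up, and let go. Leave the two sound lids and everything else where they are.

Things in the scene. Friction and masses are not known exactly. Their poses are not given: they have to be found in the camera images.
- lid_a: Steel pan lid 176 (x) x 108 mm (y), 0.38-0.5 kg, level on the slab; one of three alike, one is warped (name and place do not tell which; see slab). Origin: centre of the underside, at foot level. Sheet top 12 mm up. 4 stub feet at x +-78, y +-44 mm. Handle: bar along x, 100 x 13 mm, 41 to 51 mm above the origin, on posts at x +-40, open beneath.
- lid_b: Steel pan lid 176 (x) x 108 mm (y), 0.38-0.5 kg, level on the slab; one of three alike, one is warped (name and place do not tell which; see slab). Origin: centre of the underside, at foot level. Sheet top 12 mm up. 4 stub feet at x +-78, y +-44 mm. Handle: bar along x, 100 x 13 mm, 41 to 51 mm above the origin, on posts at x +-40, open beneath.
- lid_c: Steel pan lid 176 (x) x 108 mm (y), 0.38-0.5 kg, level on the slab; one of three alike, one is warped (name and place do not tell which; see slab). Origin: centre of the underside, at foot level. Sheet top 12 mm up. 4 stub feet at x +-78, y +-44 mm. Handle: bar along x, 100 x 13 mm, 41 to 51 mm above the origin, on posts at x +-40, open beneath.
- slab: Marble sheet on soft foam, 280 (x) x 540 mm, 20 mm high in all; it sinks evenly about 1 mm per 15 N. Origin: centre of underside. Sound lids do not tip when pressed within their feet. The warped lid lies level on 3 feet, one corner 5 mm clear; 1-2 N at that corner, or mid-way on the short end beside it (x +70 or -70, y 0), tips it 0.05-0.07 rad until it meets the stone (corner sinks 5 mm, mid-end 2.3 mm); let go, it drops back level.
- tub_in (a point): Centre of the inner floor of the grey plastic tub, an open box 250 mm (its x) by 175 mm (its y) outside, walls 5 mm thick and 50 mm high over the table, fixed to the table left or right of the slab. The floor is 5 mm above the table. Axes are the tub's.
- plates: Bystander: stack of white plates, 148 mm across, 54 mm high, beside the slab on the side away from the tub. Origin: centre of its foot.
- glass: Bystander: drinking glass, 66 mm across, 110 mm high, beyond the slab. Origin: centre of its foot.
- shaker: Bystander: steel salt shaker, 42 mm across, 76 mm high, beyond the slab. Origin: centre of its foot.
- tub: The grey tub itself; see tub_in. Origin: centre of its underside, on the table.
Mind the look-alikes: they are no part of the job. Leave any green or purple look-alike of the lid_b alone.

How it is judged (in metres and radians):
On the way, in this order (a step that is already met when the one before it is completed fails the run):
1. the warped lid is pressed over on the slab and held there, tipped by more than 0.03 rad and pushing on the stone with more than 5.3 N (its weight included) (angle between warped_sheet's own z axis and vertical above 0.03 rad and contact force between any of lid_a, lid_b, lid_c and slab above 5.3 N and distance of warped_sheet from where it was at the start of the episode below 0.04 m), for 0.4 s.
2. the warped lid lies flat in the tub (horizontal distance between warped_sheet and tub_in below 0.055 m and z of warped_sheet in the frame of tub_in below 0.0225 m and angle between warped_sheet's own z axis and vertical below 0.12 rad), for 0.2 s.
At the end, for the whole second after the job is handed in: The warped lid lies handle up (within 0.12 rad) and still on the floor of the tub, its centre within 55 mm of the tub's; the two sound lids lie level on the slab within 30 mm of where they were (all of step 2 and linear speed of each of lid_a, lid_b, lid_c below 0.02 m/s and distance of each of sound_sheet1, sound_sheet2 from where it was at the start of the episode below 0.03 m and angle between each of sound_sheet1, sound_sheet2's own z axis and vertical below 0.03 rad); the robot touches nothing.
It fails at once if a lid is pushed against the stone with more than 30 N (contact force between any of lid_a, lid_b, lid_c and slab above 30 N).
It fails at once if the warped lid is dropped or slammed into the tub (faster than 0.45 m/s within 25 mm of its floor) (horizontal distance between warped_sheet and tub_in below 0.1 m and z of warped_sheet in the frame of tub_in below 0.0355 m and linear speed of any of lid_a, lid_b, lid_c above 0.45 m/s).
It fails at once if a sound lid is moved by more than 30 mm (distance of any of sound_sheet1, sound_sheet2 from where it was at the start of the episode above 0.03 m).
It fails at once if a bystander is moved by more than 20 mm (distance of any of plates, glass, shaker from where it was at the start of the episode above 0.02 m).
It also fails if it takes over 72 s, if anything falls off the work surface, if the arm or the gripper's body presses on something with over 40 N, if the wrist force passes 120 N, or if a joint passes its speed limit or range.

## Robot

A 6-joint arm with a two-finger parallel gripper is mounted at the origin on the work surface. World frame = base frame: x ahead of the robot, y to its left, z up, the work surface at z = 0. Lengths are in m, angles in degrees, forces in N, time in s.
With the tool pointing down it reaches from about 0.4 to 0.825 m from the base axis. Payload 7 kg.
Tool frame: the origin (TCP) lies at the very end of the fingers, on their centre line; the grasp point (between the pads) lies 19 mm behind it; z points along the fingers, y is the line along which they close (so a half turn about z gives the same grasp; the last joint's range is limited). The gripper opens to 88 mm and grips with 3 to 60 N. Pads are 19 mm wide; open, the fingers measure 130 mm over their backs; the gripper's body (78 mm by 193 mm) begins 47 mm behind the grasp point.
Start: joints at [82.397, 20.546, 0.682, 0, -70.136, -16.507], TCP at [0.276, 0.616, 0.227] pointing down, gripper open.
Joint ranges: [-176.03, 176.03], [-82.01, 121.73], [-58.28, 71.71], [-173.87, 95.51], [-174.79, -0.11], [-173.66, 173.66]. Speed limits (degrees/s): [136.94, 136.94, 172.46, 180, 180, 180].

## Interface

Orientations are given as [roll, pitch, yaw] about the fixed x, y, z axes, in that order (R = Rz(yaw) Ry(pitch) Rx(roll)).
In Python, from plant import get_state, imaging, r, finder gives the robot as it stands.
- The arm moves only by the shell command python3 -m handwheel 'ROWS' [FORCE]. ROWS is JSON, a list of rows, each a list of 5 numbers: the closure, from 0 (fully open) to 1 (shut), then the shift along the world's x, y, z in cm, then the turn about the world's z in degrees. A call has 1 to 8 rows; each row is the pose to reach, as a shift and turn from the pose commanded when the call began; what a row does not reach only later rows make up. A row lasts 1/8 s, in which the tool goes at most 62.5 mm and 10.7 degrees, less where a joint would pass 70% of its speed; a pose out of reach is approached as far as the arm can. A call with a gripper value outside its range is refused whole. The fingers move at their own pace and stop on an object; FORCE is the grip in N (left out, the last holds). Time passes only in rows, so rows that repeat a pose let the fingers close. It gives the time, the measured TCP pose, the force, the opening and the grip force at its end, in the units of the state.
- get_state(): the state, without advancing time (a new reading comes with each control period).
- imaging.capture(name): name is "scene" or "top"; returns (picture, depth): 384x512x3 uint8, red, green, blue; 384x512 float32, m along the optical axis (not along the pixel's ray), 0 where there is no reading.
- imaging.get_calibration(name): a dict with "fx", "fy", "cx", "cy" (pixels), "rvec" (rotation vector, rad) and "tvec" (3), from world to camera coordinates, as OpenCV has them. Camera axes: x right, y down, z forward; pixel columns grow to the right and rows downward; lengths in m; the calibration is good to about 2 mm. A picture is of the moment at which its call begins. get_calibration takes no time and is no camera call.
- r.close_job(): hands the job in; it is judged then, once.
Trained networks look in the newest picture that a camera, given by its name, has taken for a name from the list of things; names that differ only in an ending like _2 or _b are one class to them, and where a whole thing is asked for, a point or a joint stands for the part that bears it (a point fixed in the world has none). Each returns a list of dicts, best first, with "p" (0 to 1); they miss things now and then, are a little off and sometimes report something else, mostly with a low value. They report only what shows in the picture. A call takes as long as a camera call. They do not tell look-alikes from the thing itself.
- finder.cut_out(camera, query): "region" (384x512 bool, what is visible of it) and "pixel" ([column, row] in pixels, amid what is visible of it).
The state is a dict: "time_s": time; "joints": joint angles; "qd": joint speeds; "joint_torque": joint torques, N m; "tcp_pos": TCP position; "eef_rot": TCP orientation; "contact_force": force on the tool from outside, world axes, zero at the start; "moment": the same for the moment, N m; "gripper_width": finger opening in m; "gripper_force": force on a finger pad.
Only numpy, scipy, OpenCV 4.12 (cv2) and the standard library are available. Lean on these libraries where they do the work, as an engineer would, in place of code of your own. Each camera call takes 0.05 s, during which the arm holds its last target. There are 200 camera calls.

## Working session

There is one attempt and no reset: what is moved stays moved. The work goes in short steps, Python scripts to look and compute and a shell command to move; the robot and the scene stay as the last step left them, time stands still between calls to the robot, and variables do not carry over. Pictures are saved under pics/ and viewed, at most 10 in all, crops included, and the job is handed in when it is done.

```bash
mkdir -p pics; ls; cat > h.py <<'E'
import numpy as np,cv2
from plant import get_state, imaging, r, finder
def cloud(name,d):
    c=imaging.get_calibration(name);R=cv2.Rodrigues(np.array(c['rvec'],float))[0];t=np.array(c['tvec'],float).ravel()
    v,u=np.mgrid[:d.shape[0],:d.shape[1]]
    P=np.stack([(u-c['cx'])/c['fx']*d,(v-c['cy'])/c['fy']*d,d],-1)
    W=(P-t)@R; W[d==0]=np.nan
    return W
E
python3 - <<'E'
from h import *
for n in('top','scene'):
    p,d=imaging.capture(n);cv2.imwrite(f'pics/{n}0.png',p[:,:,::-1]);W=cloud(n,d)
    np.savez(f'{n}0.npz',W=W,p=p)
    for q in('lid_a','slab','tub','plates','glass','shaker'):
        for o in finder.cut_out(n,q):
            w=W[o['region']];w=w[~np.isnan(w[:,0])]
            (c,s,a)=cv2.minAreaRect((w[:,:2]*1000).astype(np.float32))
            print(n,q,round(o['p'],2),np.round(o['pixel']),o['region'].sum(),'rect',np.round(c),np.round(s),round(a,1),'z',np.round(np.percentile(w[:,2],[5,50,95]),3))
print(get_state())
E
```

```text
pics
top lid_a 0.94 [108. 214.] 1400 rect [451. 668.] [185. 109.] 53.9 z [0.007 0.012 0.049]
top lid_a 0.86 [324. 190.] 1365 rect [ 519. -133.] [111. 177.] 85.3 z [0.026 0.032 0.069]
top lid_a 0.86 [221. 267.] 1423 rect [248. 248.] [177. 114.] 86.9 z [0.007 0.012 0.049]
top lid_a 0.84 [231. 181.] 1367 rect [560. 198.] [176. 109.] 4.4 z [0.027 0.032 0.068]
top lid_a 0.58 [281. 185.] 1361 rect [546.  20.] [108. 175.] 88.3 z [0.027 0.032 0.07 ]
top lid_a 0.57 [357. 259.] 1311 rect [ 265. -250.] [108. 175.] 44.9 z [0.007 0.012 0.05 ]
top slab 0.8 [265. 192.] 6656 rect [541.  27.] [542. 285.] 89.0 z [0.015 0.02  0.025]
top tub 0.65 [172. 192.] 3479 rect [522. 429.] [261. 195.] 6.6 z [0.    0.006 0.05 ]
top plates 0.95 [401. 191.] 1371 rect [ 517. -417.] [141. 146.] 12.4 z [0.035 0.051 0.057]
top glass 0.86 [254. 119.] 335 rect [778. 118.] [63. 77.] 88.8 z [0.002 0.06  0.111]
top glass 0.71 [229. 182.] 1441 rect [561. 200.] [184. 113.] 5.5 z [0.024 0.032 0.068]
top shaker 0.44 [324. 123.] 113 rect [ 766. -131.] [32. 32.] 85.6 z [0.015 0.066 0.075]
scene lid_a 0.96 [277. 178.] 1224 rect [55
[... 1021 characters left out ...]
0.058 0.075]
{'time_s': 0.7, 'joints': array([ 8.23964376e+01,  2.05434959e+01,  6.80803090e-01, -9.77502375e-04,
       -7.01353159e+01, -1.65067070e+01]), 'qd': array([-0.02862373,  0.04987648, -0.07410933,  0.04007557, -0.06737507,
       -0.09870356]), 'joint_torque': array([ 7.72066378e-04, -5.82166171e+01,  2.93254924e+01,  7.00089723e+00,
        1.26937131e-02, -2.13606762e-05]), 'tcp_pos': array([0.27573646, 0.61607681, 0.22658172]), 'eef_rot': array([-1.79998352e+02,  1.44725203e-03, -2.41106015e+01]), 'contact_force': array([ 0.00868517, -0.83899201,  0.33181631]), 'moment': array([-0.04061978, -0.05226183,  0.0200179 ]), 'gripper_force': 0.0, 'gripper_width': 0.08794219262858591}
```

View pics/top0.png

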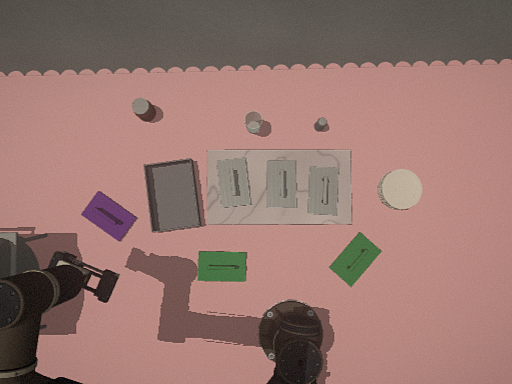

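```bash
python3 - <<'E'
from h import *
D=np.load('top0.npz');W=D['W'];p=D['p']
for n,c in(('A',(.560,.198)),('B',(.546,.020)),('C',(.519,-.133))):
    near=(abs(W[...,0]-c[0])<.11)&(abs(W[...,1]-c[1])<.075)
    h=W[near&(W[...,2]>.062)&(W[...,2]<.08)];s=W[near&(W[...,2]>.027)]
    for k,w in(('handle',h),('sheet',s)):
        print(n,k,[np.round(x,1) for x in cv2.minAreaRect((w[:,:2]*1000).astype(np.float32))],w.mean(0).round(4))
m=(W[...,2]>.04)&(W[...,1]>.3)&(W[...,1]<.53)&(W[...,0]>.36)&(W[...,0]<.68)
print('rim',[np.round(x,1) for x in cv2.minAreaRect((W[m][:,:2]*1000).astype(np.float32))])
i=cv2.imread('pics/top0.png')[130:240,200:370]
cv2.imwrite('pics/crop.png',cv2.resize(i,None,fx=4.5,fy=4.5,interpolation=cv2.INTER_CUBIC))
E
```

```text
A handle [array([558.9, 196.9]), array([99. , 13.2]), np.float64(5.2)] [0.5587 0.1967 0.0696]
A sheet [array([555.9, 198.4]), array([133.7, 194.1]), np.float64(84.4)] [0.5586 0.1968 0.0348]
B handle [array([549.8,  19.3]), array([11.6, 98.4]), np.float64(88.0)] [0.5486 0.0194 0.0704]
B sheet [array([556.1,  21.7]), array([128.1, 196.2]), np.float64(82.7)] [0.5474 0.0188 0.0351]
C handle [array([ 519.9, -134.4]), array([13.4, 97.7]), np.float64(85.5)] [ 0.5215 -0.134   0.0701]
C sheet [array([ 526.6, -136. ]), array([110.2, 208.8]), np.float64(85.1)] [ 0.5191 -0.1332  0.035 ]
rim [array([518. , 422.8]), array([249.7, 176.5]), np.float64(6.5)]
```

View pics/crop.png

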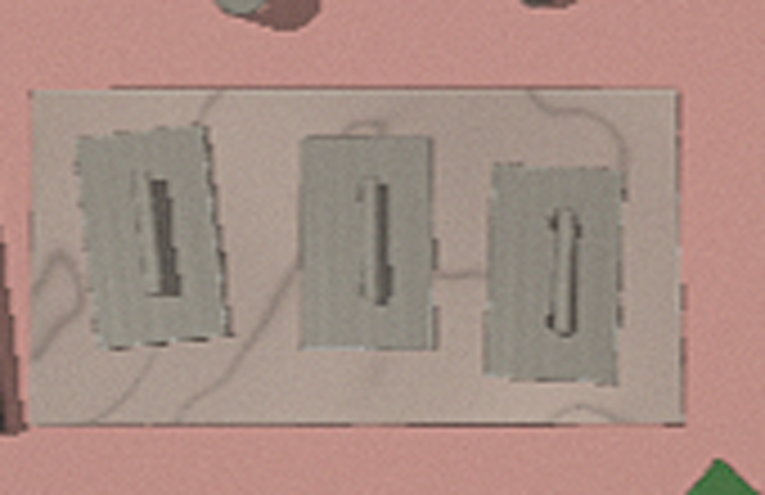

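Candidates for the warped lid are the grey lids on the slab: (235,182) A, (283,184) B and (324,190) C. The look-alikes, purple at (109,215) and green at (222,267) and (357,259), lie off the slab, so I'll leave them alone. The crop confirms three bare steel lids on the marble. I'll test A first, near end.

```bash
python3 -m handwheel '[[1,21.4,-42.5,0,29.3],[1,21.4,-42.5,0,29.3],[1,21.4,-42.5,0,29.3],[1,21.4,-42.5,0,29.3],[1,21.4,-42.5,0,29.3],[1,21.4,-42.5,0,29.3],[1,21.4,-42.5,0,29.3],[1,21.4,-42.5,0,29.3]]' 20; python3 -m handwheel '[[1,0,0,-6,0],[1,0,0,-12,0],[1,0,0,-17,0],[1,0,0,-18.5,0],[1,0,0,-18.5,0],[1,0,0,-18.5,0]]'
```

```text
time_s: 1.7
tcp_pos: [0.4905, 0.1887, 0.227]
eef_rot: [-180.0, -0.0, 5.1]
contact_force: [-0.9, 0.8, -0.4]
gripper_width: 0.0129
gripper_force: 0.0
time_s: 2.45
tcp_pos: [0.491, 0.1922, 0.0435]
eef_rot: [-179.9, -0.2, 5.2]
contact_force: [-0.1, 0.1, -0.2]
gripper_width: 0.0005
gripper_force: 0.0
```

```bash
H="python3 -m handwheel"; $H '[[1,0,0,-0.4,0],[1,0,0,-0.7,0],[1,0,0,-0.7,0],[1,0,0,-0.7,0]]' | egrep 'tcp|force: \['; for i in 1; do $H '[[1,0,0,-0.05,0],[1,0,0,-0.05,0]]'; $H '[[1,0,0,-0.05,0],[1,0,0,-0.05,0]]'; $H '[[1,0,0,-0.05,0],[1,0,0,-0.05,0]]'; $H '[[1,0,0,-0.05,0],[1,0,0,-0.05,0]]'; done | egrep 'tcp|force: \['
```

```text
tcp_pos: [0.4898, 0.1911, 0.0347]
contact_force: [-0.3, 0.6, -0.2]
tcp_pos: [0.4897, 0.1911, 0.034]
contact_force: [-0.0, -0.9, -0.5]
tcp_pos: [0.4897, 0.1911, 0.0335]
contact_force: [0.5, 0.2, -0.4]
tcp_pos: [0.4897, 0.1911, 0.033]
contact_force: [0.4, -0.5, 0.5]
tcp_pos: [0.4897, 0.1911, 0.0325]
contact_force: [-0.2, -0.1, 0.4]
```

```bash
H="python3 -m handwheel"; for i in 1; do $H '[[1,0,0,-0.05,0],[1,0,0,-0.05,0]]'; $H '[[1,0,0,-0.05,0],[1,0,0,-0.05,0]]'; $H '[[1,0,0,-0.05,0],[1,0,0,-0.05,0]]';  done | egrep 'tcp|force: \['
```

```text
tcp_pos: [0.4898, 0.1911, 0.0322]
contact_force: [-0.5, -0.8, 0.9]
tcp_pos: [0.4898, 0.1911, 0.0319]
contact_force: [-2.4, 0.1, 5.4]
tcp_pos: [0.4898, 0.1911, 0.0316]
contact_force: [-2.5, -0.7, 7.7]
```

```bash
H="python3 -m handwheel"; ($H '[[1,0,0,5.5,0],[1,2,0.2,6,0],[1,8,0.7,6,0],[1,13.95,1.25,6,0],[1,13.95,1.25,4,0],[1,13.95,1.25,0.6,0],[1,13.95,1.25,0.3,0],[1,13.95,1.25,0.3,0]]';  $H '[[1,0,0,-0.05,0],[1,0,0,-0.1,0],[1,0,0,-0.1,0]]'; $H '[[1,0,0,-0.05,0],[1,0,0,-0.1,0],[1,0,0,-0.1,0]]'; $H '[[1,0,0,-0.05,0],[1,0,0,-0.05,0]]'; $H '[[1,0,0,-0.05,0],[1,0,0,-0.05,0]]')| egrep 'tcp|force: \['
```

```text
tcp_pos: [0.6293, 0.2036, 0.0345]
contact_force: [0.9, 0.6, 0.9]
tcp_pos: [0.6294, 0.2038, 0.0337]
contact_force: [0.0, -0.4, 0.2]
tcp_pos: [0.6293, 0.2037, 0.0321]
contact_force: [-0.7, 0.2, 1.7]
tcp_pos: [0.6293, 0.2037, 0.0317]
contact_force: [0.3, 0.9, 1.5]
tcp_pos: [0.6294, 0.2038, 0.0312]
contact_force: [-0.7, 2.2, 1.9]
```

z keeps sinking at under 2 N, so this end of A looks like the rocking one. I'll keep pressing.

```bash
H="python3 -m handwheel"; ($H '[[1,0,0,-0.05,0],[1,0,0,-0.05,0]]';  $H '[[1,0,0,-0.05,0],[1,0,0,-0.05,0]]'; $H '[[1,0,0,-0.05,0],[1,0,0,-0.05,0]]';  $H '[[1,0,0,-0.05,0],[1,0,0,-0.05,0]]')| egrep 'tcp|force: \['
```

```text
tcp_pos: [0.6295, 0.2038, 0.0307]
contact_force: [0.3, 2.0, 2.5]
tcp_pos: [0.6296, 0.2038, 0.0303]
contact_force: [0.0, 1.6, 3.2]
tcp_pos: [0.6296, 0.2039, 0.0301]
contact_force: [-0.4, 2.4, 4.5]
tcp_pos: [0.6296, 0.2039, 0.0298]
contact_force: [-1.0, 2.8, 8.4]
```

```bash
H="python3 -m handwheel"; ($H '[[1,0,0,0,0],[1,0,0,0,0],[1,0,0,0,0],[1,0,0,0,0],[1,0,0,0,0],[1,0,0,0,0],[1,0,0,0,0],[1,0,0,0,0]]'; $H '[[1,0,0,0.3,0],[1,0,0,1.5,0],[1,0,0,6.5,0],[0,0,0,9,0],[0,-7.05,-0.7,9,0],[0,-7.05,-0.7,9,0],[0,-7.05,-0.7,9,0],[0,-7.05,-0.7,9,0]]' )
python3 - <<'E'
from h import *
p,d=imaging.capture('scene');cv2.imwrite('pics/s1.png',cv2.resize(p[90:300,150:400,::-1],None,fx=3,fy=2.85));W=cloud('scene',d)
near=(abs(W[...,0]-.559)<.07)&(abs(W[...,1]-.198)<.05)
h=W[near&(W[...,2]>.062)&(W[...,2]<.08)]
print([np.round(x,1) for x in cv2.minAreaRect((h[:,:2]*1000).astype(np.float32))],h.mean(0).round(4),len(h))
E
```

```text
time_s: 8.95
tcp_pos: [0.6296, 0.2039, 0.0298]
eef_rot: [-180.0, -0.1, 5.2]
contact_force: [-0.6, 2.7, 7.6]
gripper_width: 0.0005
gripper_force: 3.9
time_s: 9.95
tcp_pos: [0.5596, 0.1968, 0.1193]
eef_rot: [-180.0, -0.0, 5.2]
contact_force: [0.3, -0.9, 0.1]
gripper_width: 0.0446
gripper_force: 0.0
[array([558.9, 192.5]), array([98.6, 17.4]), np.float64(5.1)] [0.5611 0.1923 0.0701] 125
```

View pics/s1.png

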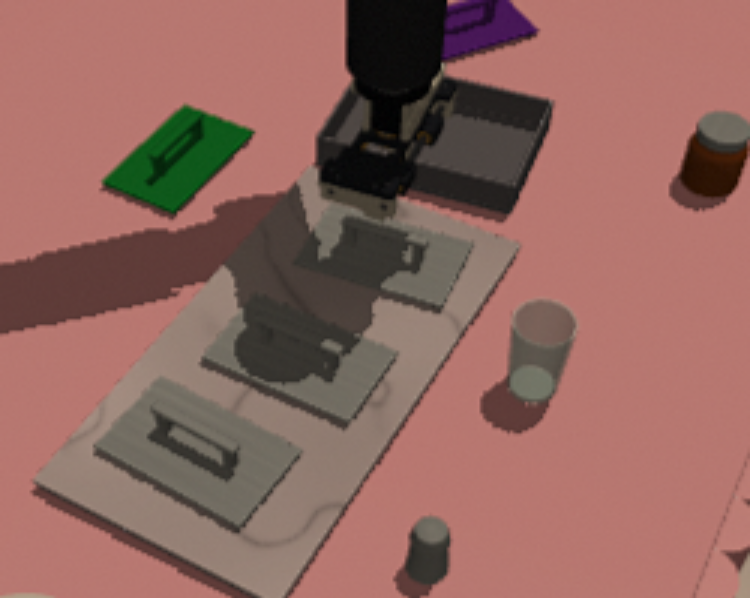

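The view shows lid A at about (385,255) in the crop, level and in place, with the gripper above it. Now I'll grip the handle.

```bash
H="python3 -m handwheel"; $H '[[0,0,-0.2,0,0],[0,0,-0.2,0,0],[0,0,-0.2,0,0],[0,0,-0.2,-4,0],[0,0,-0.2,-6.5,0],[0,0,-0.2,-7.2,0],[0,0,-0.2,-7.2,0],[0,0,-0.2,-7.2,0]]' 30 ; $H '[[1,0,0,0,0],[1,0,0,0,0],[1,0,0,0,0],[1,0,0,0,0],[1,0,0,0,0],[1,0,0,0,0],[1,0,0,0,0],[1,0,0,0,0]]' 30
```

```text
time_s: 11.0
tcp_pos: [0.5595, 0.1951, 0.0482]
eef_rot: [-180.0, -0.1, 5.2]
contact_force: [0.2, 0.1, 0.8]
gripper_width: 0.0876
gripper_force: 0.0
time_s: 12.0
tcp_pos: [0.5588, 0.1946, 0.0471]
eef_rot: [-180.0, -0.0, 5.2]
contact_force: [-1.2, 2.4, -1.9]
gripper_width: 0.013
gripper_force: 0.7
```

```bash
H="python3 -m handwheel"; $H '[[1,0,0,0,0],[1,0,0,0,0],[1,0,0,0,0],[1,0,0,0.3,0],[1,0,0,1.0,0],[1,0,0,2,0],[1,0,0,2,0],[1,0,0,2,0]]' 30 ; $H '[[1,0,0,3,0],[1,0,0,6,0],[1,0,0,6.5,0],[1,0,0,6.5,0]]' 30
python3 - <<'E'
from h import *
p,d=imaging.capture('scene');cv2.imwrite('pics/s2.png',cv2.resize(p[90:300,150:400,::-1],None,fx=3,fy=2.85))
E
```

```text
time_s: 13.0
tcp_pos: [0.5586, 0.1946, 0.0672]
eef_rot: [-180.0, -0.0, 5.2]
contact_force: [-0.2, -0.1, -4.2]
gripper_width: 0.0125
gripper_force: 30.0
time_s: 13.5
tcp_pos: [0.5583, 0.1945, 0.1314]
eef_rot: [-180.0, 0.0, 5.2]
contact_force: [-0.1, 0.1, -4.6]
gripper_width: 0.0127
gripper_force: 30.0
```

View pics/s2.png

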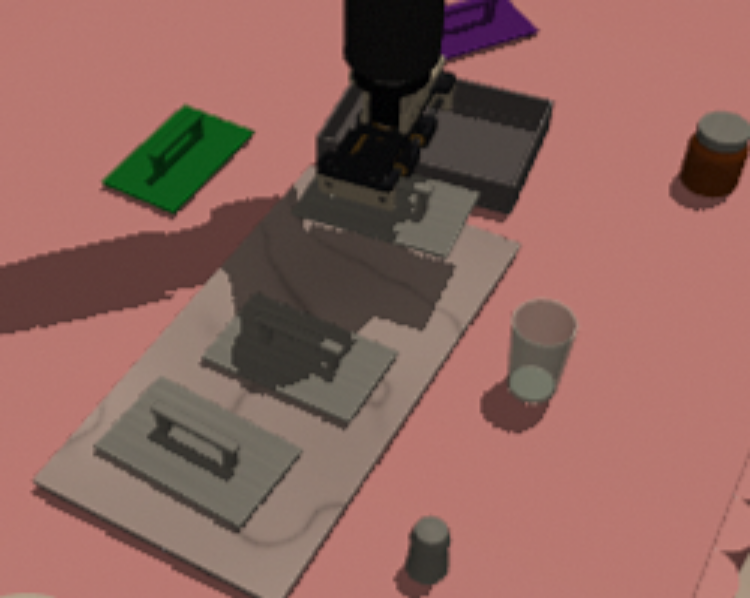

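The lid hangs level in the grip at about (400,210) in the crop, and the other two are undisturbed. Now I'll move it to the tub.

```bash
H="python3 -m handwheel"; $H '[[1,-0.5,3,0,1.3],[1,-1.5,7.5,0,1.3],[1,-2.5,12.5,0,1.3],[1,-3.5,17.5,0,1.3],[1,-4,21.5,0,1.3],[1,-4,22.7,0,1.3],[1,-4,22.7,0,1.3],[1,-4,22.7,0,1.3]]' ; $H '[[1,0,0,-2,0],[1,0,0,-4,0],[1,0,0,-6,0],[1,0,0,-7.5,0],[1,0,0,-8.5,0],[1,0,0,-9.2,0],[1,0,0,-9.2,0],[1,0,0,-9.2,0]]';$H '[[1,0,0,-0.15,0],[1,0,0,-0.3,0],[1,0,0,-0.3,0],[1,0,0,-0.3,0]]'
```

```text
time_s: 14.55
tcp_pos: [0.5186, 0.4202, 0.1312]
eef_rot: [179.9, 0.1, 6.4]
contact_force: [0.2, -0.3, -4.1]
gripper_width: 0.0128
gripper_force: 30.0
time_s: 15.55
tcp_pos: [0.519, 0.422, 0.0407]
eef_rot: [-180.0, -0.0, 6.5]
contact_force: [-0.5, 0.5, -4.2]
gripper_width: 0.0125
gripper_force: 30.0
time_s: 16.05
tcp_pos: [0.5188, 0.4216, 0.0371]
eef_rot: [180.0, -0.0, 6.5]
contact_force: [-0.8, 1.1, -3.9]
gripper_width: 0.0125
gripper_force: 30.0
```

```bash
H="python3 -m handwheel"; ($H '[[1,0,0,-0.1,0],[1,0,0,-0.2,0],[1,0,0,-0.2,0]]';$H '[[1,0,0,-0.1,0],[1,0,0,-0.2,0],[1,0,0,-0.2,0]]';$H '[[1,0,0,-0.05,0],[1,0,0,-0.1,0],[1,0,0,-0.1,0]]')| egrep 'tcp|force: \['
```

```text
tcp_pos: [0.5187, 0.4215, 0.0349]
contact_force: [-1.6, -0.5, -3.8]
tcp_pos: [0.5187, 0.4215, 0.0329]
contact_force: [-0.1, 0.4, -3.3]
tcp_pos: [0.5188, 0.4216, 0.0322]
contact_force: [-0.2, -0.6, -3.8]
```

```bash
H="python3 -m handwheel"; ($H '[[1,0,0,-0.05,0],[1,0,0,-0.05,0]]';$H '[[1,0,0,-0.05,0],[1,0,0,-0.05,0]]';$H '[[1,0,0,-0.05,0],[1,0,0,-0.05,0]]')| egrep 'tcp|force: \['
```

```text
tcp_pos: [0.5189, 0.4217, 0.0322]
contact_force: [-2.3, -1.1, 3.0]
tcp_pos: [0.5189, 0.4219, 0.0321]
contact_force: [-3.9, -0.9, 5.9]
tcp_pos: [0.519, 0.422, 0.0321]
contact_force: [-5.0, -2.4, 8.7]
```

Touched down at 0.032. I'll back off slightly, release, rise and look.

```bash
H="python3 -m handwheel"; $H '[[1,0,0,0.1,0],[0.5,0,0,0.1,0],[0.5,0,0,0.1,0],[0.5,0,0,0.1,0],[0.5,0,0,0.1,0],[0.5,0,0,0.1,0],[0.5,0,0,0.1,0],[0.5,0,0,0.1,0]]'; $H '[[0.5,0,0,1,0],[0.5,0,0,4,0],[0.5,0,0,8,0],[0.5,0,0,13,0],[0.5,0,0,18,0],[0.5,-8,10,18,0],[0.5,-12,15,18,0],[0.5,-12,15,18,0]]'
python3 - <<'E'
from h import *
p,d=imaging.capture('top');cv2.imwrite('pics/t3.png',cv2.resize(p[90:260,130:380,::-1],None,fx=3,fy=3));W=cloud('top',d)
for n,c,z in(('A',(.519,.422),.047),('B',(.549,.020),.062),('C',(.520,-.134),.062)):
    m=(abs(W[...,0]-c[0])<.08)&(abs(W[...,1]-c[1])<.05)&(W[...,2]>z)&(W[...,2]<z+.02)
    h=W[m];print(n,[np.round(x,1) for x in cv2.minAreaRect((h[:,:2]*1000).astype(np.float32))],h.mean(0).round(4),len(h))
E
```

```text
time_s: 18.92
tcp_pos: [0.5187, 0.4216, 0.0316]
eef_rot: [-180.0, -0.0, 6.5]
contact_force: [-0.5, -0.3, 0.4]
gripper_width: 0.0439
gripper_force: 0.0
time_s: 19.92
tcp_pos: [0.4005, 0.5692, 0.213]
eef_rot: [-179.9, -0.0, 6.5]
contact_force: [1.0, 1.0, -0.2]
gripper_width: 0.0441
gripper_force: 0.0
A [array([518.8, 423.1]), array([99.3, 13.3]), np.float64(6.5)] [0.5193 0.4227 0.055 ] 104
B [array([549.6,  19.4]), array([11.5, 97.8]), np.float64(87.9)] [0.5487 0.0194 0.0705] 108
C [array([ 520.1, -134.2]), array([13., 98.]), np.float64(85.5)] [ 0.5211 -0.1339  0.0702] 105
```

View pics/t3.png

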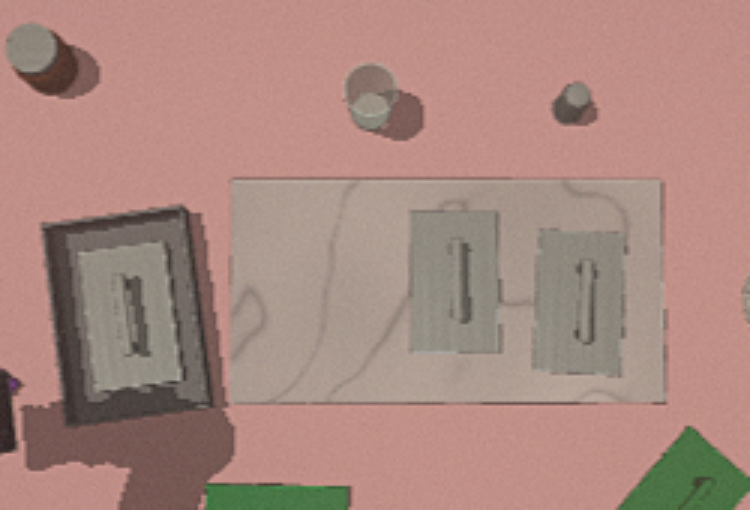

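The lid lies centred and flat in the tub at about (130,315) in the crop. Lids B and C have not moved, and the arm is clear.

```bash
python3 -c "
from plant import r
print(r.close_job())"
```

```text
the job is handed in; nothing more can be done
None
```

The warped lid was the grey one nearest the tub: I held it tipped under about 8 N for over a second, set it flat and handle up in the middle of the tub, let go, and handed the job in at about 20 s. The other two lids were not pressed and had not moved; no verdict was returned.

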